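# Feel for the half-lap and slide the strut home on the frame rail

### The job

The wooden strut lying in the channel of the revolving stand has a half-lap cut under one of its ends, which you cannot see. Before turning the stand, feel for it by pressing down on the strut's ends with a fingertip (the lapped end dips, the solid end does not); then turn the stand by its peg, fully to the stop, so that the lapped end points at the frame rail, and push the strut along its channel until it is fully home on the rail. Never butt the solid end against the rail, leave the jar, the glue bottle and the pot where they are, and let go of everything at the end.

Things in the scene. Friction and masses are not known exactly. Their poses are not given: they have to be found in the camera images.
- strut: Loose pale strut, 200 x 36 x 26 mm, 0.16-0.25 kg. Origin: centre of underside, 30 mm above the table; x along its length (at first along the rail's x), z up. Upper 18 mm: a plain board. Under it, 8 mm high, a foot over the middle 110 mm; one end (drawn anew; axes do not tell which) is solid: a key 9 mm wide goes on to 5 mm from its tip. The other is the half-lap: nothing under its last 45 mm.
- strut_top (a point): Centre of the strut's top face, 56 mm above the table; axes as the strut's. Pressed with 3 to 8 N on the outermost 20 mm of the top, the lapped end dips (up to 8 mm at its tip), the strut rocks and falls back flat when let go; the solid end stays put.
- stand (a joint): Angle of the revolving stand, rad: 0 at the start, growing anticlockwise from above, stops at +1.571 and -1.571, where the channel points square at the rail's middle. At + stop the strut's +x end points to the rail, at - stop its -x end. Stays where left (friction 0.08 N m).
- stand_axis (a point): Top of the stand's disc (220 mm across, grey) on its axis, 30 mm above the table; axes turn with the stand. On it the channel for the strut: two metal cheeks along its x, 190 long, 10 thick, 13 mm high, 39 mm apart, so the strut stands 13 mm proud; open at both ends.
- peg (a point): On the axis of the stand's upright steel turning peg, 14 mm in diameter, its top 76 mm above the table; this point is 61 mm above the table. It stands 85 mm from the stand's axis, at the start on the side away from the rail.
- rail: Fixed wooden frame rail, 240 (its x) x 45 (y) x 24 mm. Origin: centre of underside, 12 mm above the table; its +y points away from the stand, whose axis is at y = -137.5 mm. Its top, 36 mm above the table, is 2 mm below the lap's underside: the lapped end slides over it, a solid end butts its near face. Bolt heads 6 mm high at x = +-100 mm. On one 280 x 320 x 12 mm board with the stand.
- home (a point): Where the strut's origin is when fully home: 60 mm on from the stand's axis towards the rail, 30 mm above the table; axes as the rail's. The lap's shoulder then meets the rail's near face and the strut's end is flush with the rail's outer face.
- jar: Bystander: paint jar, 68 mm across, 85 mm high, origin under its centre. Leave it alone.
- glue: Bystander: white glue bottle, 44 mm across, 100 mm high, origin under its centre. Leave it alone.
- pot: Bystander: open grey water pot, 84 mm across its rim, 75 mm high, origin under its centre. Leave it alone.
Mind the look-alikes: they are no part of the job. There is more than one size of the strut; the one meant has the size given above.

How it is judged:
On the way, in this order (a step that is already met when the one before it is completed fails the run):
1. the strut has been pressed with the fingers, the stand still unturned (contact force between the fingers and strut above 0.8 N and value of joint stand between -0.2 and 0.2 rad), for 0.05 s.
2. the stand is turned to a stop, the strut not yet on the rail ((value of joint stand above 1.5 rad or value of joint stand below -1.5 rad) and y of strut in the frame of rail below -0.1 m), for 0.1 s.
At the end, for the whole second after the job is handed in: The strut lies at rest, flat (within 0.04 rad, 3 mm in height) and square to the rail (within 0.08 rad), its lap on the middle of the rail (within 10 mm) and its origin within 4 mm of home along the channel, with the stand still turned to a stop (beyond 1.5 rad either way) ((value of joint stand above 1.5 rad or value of joint stand below -1.5 rad) and y of strut in the frame of rail between -0.0815 and -0.0735 m and x of strut in the frame of rail between -0.01 and 0.01 m and z of strut in the frame of rail between 0.015 and 0.021 m and angle between strut's own z axis and vertical below 0.04 rad and angle between the x axis of strut and the y axis of rail, either way round below 0.08 rad and linear speed of strut below 0.01 m/s); the robot touches nothing.
It fails at once if the solid end butts against the rail (more than 4 N between strut and rail while the strut is over 15 mm short of home) (contact force between strut and rail above 4 N and y of strut in the frame of rail below -0.0925 m).
It fails at once if a bystander moved more than 30 mm (distance of any of jar, glue, pot from where it was at the start of the episode above 0.03 m).
It also fails if it takes over 70 s, if anything falls off the work surface, if the arm or the gripper's body presses on something with over 40 N, if the wrist force passes 120 N, or if a joint passes its speed limit or range.

### The arm

A 6-joint arm with a two-finger parallel gripper is mounted at the origin on the work surface. World frame = base frame: x ahead of the robot, y to its left, z up, the work surface at z = 0. Lengths are in m, angles in rad, forces in N, time in s.
With the tool pointing down it reaches from about 0.425 to 0.95 m from the base axis. Payload 3.5 kg.
Tool frame: the origin (TCP) lies midway between the tips of the shut fingers; the grasp point (between the pads) lies ctrl.grasp_offset behind it (ctrl.grasp_offset is the distance from the TCP to the grasp point, in m); x points along the fingers, y is the direction in which the jaws open and shut, and the axes are right-handed (so a half turn about x gives the same grasp; the last joint's range is limited). The gripper opens to 85 mm and grips with 20 to 120 N. Pads are 22 mm wide; open, the fingers measure 114 mm over their backs; the gripper's body (76 mm by 85 mm) begins 54 mm behind the grasp point. The pads swing forward as they close: fully open they stand 13 mm farther back than shut.
Start: joints at [-1.499, 0.286, 1.577, -0, 1.279, -0.15], TCP at [0.149, -0.658, 0.198] pointing down, gripper open.
Joint ranges: [-2.77, 2.77], [-0.9, 2.22], [0.21, 2.48], [-1.53, 4.67], [0.24, 2.81], [-2.84, 2.84]. Speed limits (rad/s): [2.79, 2.79, 3.14, 3.14, 3.14, 3.14].

### API

Orientations are given as a unit quaternion [x, y, z, w].
In Python, from plant import readout, read_camera, sign_off, ctrl gives the robot as it stands.
- The arm moves only by the tool drive_tool, never from a script. Its argument "steps" is a list of rows, each a list of 5 numbers: the shift along the tool's x, y, z in cm, then the turn about the tool's x in degrees, then the opening, from 0 (shut) to 1 (fully open). A call has 1 to 10 rows; each row shifts and turns the commanded pose from where the row before left it, along the tool's axes as they then stand; what a row does not reach is not made up. A row lasts 1/10 s, in which the tool goes at most 50 mm and 8.59 degrees, less where a joint would pass 70% of its speed; a pose out of reach is approached as far as the arm can. A call is refused whole if a number of a shift passes 5 or a number of a turn 8.59, either way. A call with a gripper value outside its range is refused whole. The fingers move at their own pace and stop on an object; "force" is the grip in N (left out, the last holds). Time passes only in rows, so rows that do not move let the fingers close. It gives the time, the measured TCP pose, the force and the opening at its end, in the units of the state.
- readout.get_state(): the state, without advancing time (a new reading comes with each control period).
- read_camera(name): name is "side" or "top" or "wrist"; returns a dict with "frame" (480x640x3 uint8, red, green, blue), "vertical_fov" (degrees; the focal length in pixels is half the picture's height over the tangent of half this angle, whatever the lens; pixels are square), "cx", "cy" (the principal point, pixels), "k1" (the pictures are not rectified: a ray, as slopes to the right and down, at radius r is drawn at 1 + k1 r^2 times it, then the intrinsics apply), "eye" and "orientation" of the camera in the world. Camera axes: x right, y up, looking along -z (the intrinsics and any distortion apply to the point x, -y, -z); pixel columns grow to the right and rows downward; lengths in m; the calibration is good to about 2 mm. A picture is of the moment at which its call begins. There is no depth.
- sign_off(): hands the job in, once; it reports no verdict.
The state is a dict: "time": time; "qpos": joint angles; "dq": joint speeds; "joint_efforts": joint torques, N m; "eef_pos": TCP position; "tcp_rot": TCP orientation; "contact_force": force on the tool from outside, world axes, zero at the start; "wrist_torque": the same for the moment, N m; "opening": opening from 0.0 (shut) to 1.0 (fully open).
Only numpy, scipy, OpenCV 4.12 (cv2) and the standard library are available. Lean on these libraries where they do the work, as an engineer would, in place of code of your own. Each camera call takes 0.05 s, during which the arm holds its last target. There are 200 camera calls.

## Working session

There is one attempt and no reset: what is moved stays moved. The work goes in short steps, Python scripts to look and compute and a tool call to move; the robot and the scene stay as the last step left them, time stands still between calls to the robot, and variables do not carry over. Pictures are saved under pics/ and viewed, about 8 in all and at most 12, crops included, and the job is handed in when it is done.

Besides the shell and the picture viewer there is one more tool, called as name([rows], argument=value, ...), one row to a line, values as JSON. drive_tool: Moves the arm, as the interface text tells. Its arguments: {"type":"object","properties":{"steps":{"type":"array","items":{"type":"array","items":{"type":"number"}}},"force":{"type":"number"}},"required":["steps"]}

```bash
mkdir -p pics
cat > h.py <<'E'
import numpy as np,cv2
from scipy.spatial.transform import Rotation as R
from plant import readout, read_camera, sign_off, ctrl
def ray(c,u,v):
    f=240/np.tan(np.radians(c['vertical_fov'])/2)
    K=np.array([[f,0,c['cx']],[0,f,c['cy']],[0,0,1]])
    p=cv2.undistortPoints(np.array([[[u,v]]],float),K,np.array([c['k1'],0,0,0.]))[0,0]
    return np.array(c['eye']),R.from_quat(c['orientation']).apply([p[0],-p[1],-1])
def plane(c,u,v,z):
    e,d=ray(c,u,v); return e+d*(z-e[2])/d[2]
def proj(c,P):
    f=240/np.tan(np.radians(c['vertical_fov'])/2)
    q=R.from_quat(c['orientation']).inv().apply(np.array(P)-c['eye']); x,y=q[0]/-q[2],-q[1]/-q[2]
    s=1+c['k1']*(x*x+y*y); return np.array([c['cx']+f*x*s,c['cy']+f*y*s])
def save(n,im): cv2.imwrite('pics/'+n+'.png',im[...,::-1])
E
python3 - <<'E'
from h import *
s=readout.get_state();print({k:np.round(v,3) for k,v in s.items()},ctrl.grasp_offset)
for n in('top','side'):
    c=read_camera(n);save(n,c['frame']);print(n,{k:np.round(v,4) for k,v in c.items() if k!='frame'})
E
```

```text
{'time': np.float64(0.0), 'qpos': array([-1.499,  0.287,  1.578, -0.   ,  1.279, -0.15 ]), 'dq': array([-0.   ,  0.001, -0.001,  0.001,  0.   , -0.001]), 'joint_efforts': array([-2.0000e-03, -4.0598e+01, -2.9263e+01, -0.0000e+00,  6.0000e-03,
        0.0000e+00]), 'eef_pos': array([ 0.148, -0.658,  0.196]), 'tcp_rot': array([ 0.703,  0.079, -0.703,  0.077]), 'contact_force': array([ 0.716, -0.983,  0.443]), 'wrist_torque': array([ 0.017,  0.01 , -0.06 ]), 'opening': np.float64(1.001)} 0.0187
top {'vertical_fov': np.float64(43.9791), 'cx': np.float64(319.3699), 'cy': np.float64(245.839), 'k1': np.float64(-0.1336), 'eye': array([0.5169, 0.0073, 1.3824]), 'orientation': array([-0.0313,  0.0298,  0.7084, -0.7045])}
side {'vertical_fov': np.float64(51.1591), 'cx': np.float64(326.4407), 'cy': np.float64(233.7964), 'k1': np.float64(-0.0438), 'eye': array([ 0.4948, -0.7473,  0.7505]), 'orientation': array([ 0.4054, -0.0327, -0.0788,  0.9101])}
```

View pics/top.png

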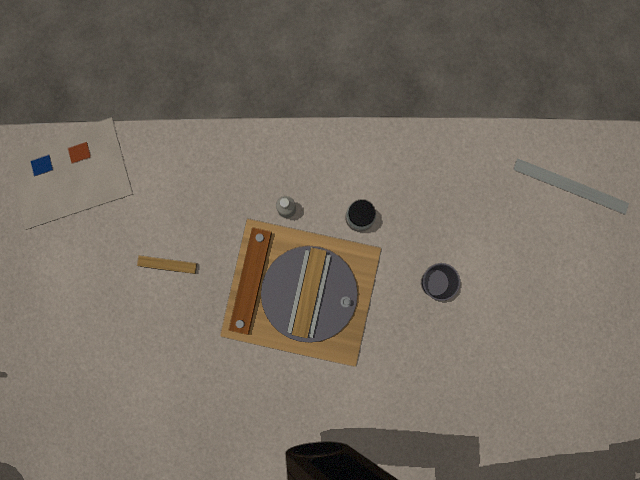

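View pics/side.png

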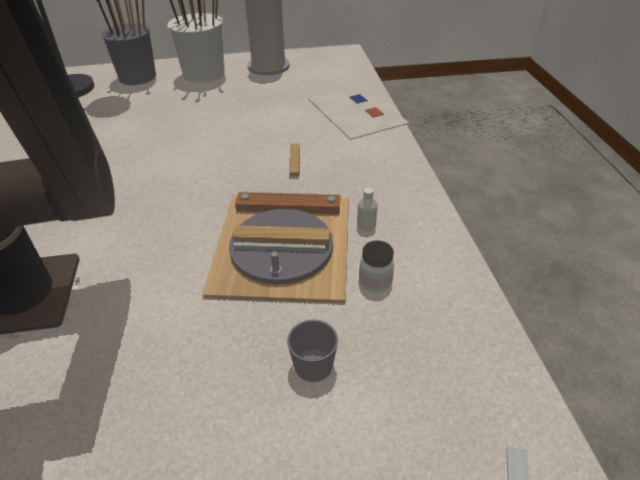

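The strut is in the channel at top (311,293), with the peg at (347,301), the rail at (252,282) and its bolts at (260,238) and (239,324). The short bar at top (167,265) is a look-alike: it is too small and lies loose on the table. The long grey bar at (570,185) is another. I'll confirm the strut in an enlarged crop and measure it.

Run:
```python
from h import *
c=read_camera('top');im=c['frame'];hsv=cv2.cvtColor(im,cv2.COLOR_RGB2HSV)
m=np.zeros(im.shape[:2],np.uint8);cv2.circle(m,(310,294),49,255,-1)
w=((hsv[...,1]>90)&(hsv[...,0]<30)).astype(np.uint8)*255
a=w&m
n,l,st,ce=cv2.connectedComponentsWithStats(a)
k=1+np.argmax(st[1:,4]);r=cv2.minAreaRect(np.argwhere(l==k)[:,::-1].astype(np.float32));print(r)
b=cv2.boxPoints(r);P=np.array([plane(c,*p,.056) for p in b]);print(P.round(4),'len',np.linalg.norm(P-np.roll(P,1,0),axis=1).round(3))
print('strut ctr',P.mean(0).round(4))
g=((hsv[...,1]<60)&(hsv[...,2]<110)).astype(np.uint8)*255
m2=np.zeros_like(m);m2[235:350,255:365]=255
cn=max(cv2.findContours(g&m2,cv2.RETR_EXTERNAL,cv2.CHAIN_APPROX_NONE)[0],key=cv2.contourArea)
e=cv2.fitEllipse(cv2.convexHull(cn));print(e,'axis',plane(c,*e[0],.030).round(4),[plane(c,e[0][0]+s*e[1][0]/2,e[0][1],.03).round(4) for s in(1,-1)])
for nme,p,z in(('bolt',(259.5,238),.042),('bolt',(239.5,324),.042),('peg',(346,301),.076),('jar',(361,213),.085),('glue',(285,202),.1),('pot',(440,282),.075)):print(nme,plane(c,*p,z).round(4))
s=read_camera('side');
t=cv2.resize(im[210:375,210:390],None,fx=3.2,fy=3.2,interpolation=cv2.INTER_CUBIC)
save('crop1',t)
print('peg side', s['frame'].shape)
```

```text
((308.6823425292969, 292.429443359375), (16.48671531677246, 89.48382568359375), 12.52880859375)
[[ 0.4351  0.0741  0.056 ]
 [ 0.6294  0.0301  0.056 ]
 [ 0.6212 -0.0059  0.056 ]
 [ 0.4271  0.0384  0.056 ]] len [0.037 0.199 0.037 0.199]
strut ctr [0.5282 0.0342 0.056 ]
((308.78753662109375, 293.6467590332031), (95.91337585449219, 95.98741149902344), 79.15084838867188) axis [0.5253 0.0346 0.03  ] [array([ 0.5246, -0.0743,  0.03  ]), array([0.5258, 0.1436, 0.03  ])]
bolt [0.6517 0.1457 0.042 ]
bolt [0.4576 0.1906 0.042 ]
peg [ 0.5084 -0.0478  0.076 ]
jar [ 0.7015 -0.0823  0.085 ]
glue [0.7245 0.0843 0.1   ]
pot [ 0.5485 -0.2561  0.075 ]
peg side (480, 640, 3)
```

View pics/crop1.png

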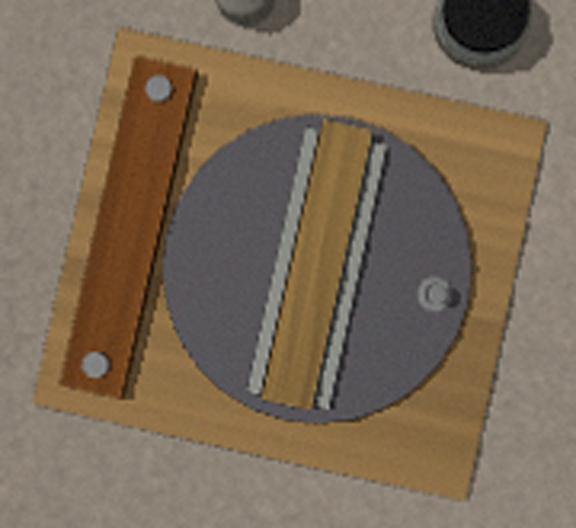

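The crop confirms it: the pale strut lies between the two metal cheeks, 199 x 37 mm and parallel to the rail. I'll move to above its +x end and shut the fingers.

```bash
cat >> h.py <<'E'
AX=np.array([.525,.0345]);RX=np.array([.974,-.226]);RY=np.array([.226,.974])
def go(x,y,z=None,a=None):
    s=readout.get_state();M=R.from_quat(s['tcp_rot']);p=np.array(s['eef_pos'])
    m=M.as_matrix();yaw=np.degrees(np.arctan2(m[1,1],m[0,1]))
    d=np.array([x,y,p[2] if z is None else z])-p
    print('pos',p.round(4),'axes x',m[:,0].round(3),'y',m[:,1].round(3),'z',m[:,2].round(3),'yaw(y)',yaw.round(1),'F',np.round(s['contact_force'],2),'t',round(float(s['time']),2))
    print('tool shift cm',(m.T@d*100).round(2))
    if a is not None:print('turn about tool x (deg, mod 180)',((-(a-yaw)+90)%180-90).round(1))
E
python3 - <<'E'
from h import *
print(AX+.089*RX,AX-.089*RX)
go(.6155,.0145,.08,-13)
E
```

```text
[0.611686 0.014386] [0.438314 0.054614]
pos [ 0.1485 -0.658   0.1969] axes x [-0.     0.002 -1.   ] y [ 0.22  -0.976 -0.001] z [-0.976 -0.22  -0.   ] yaw(y) -77.3 F [ 0.08 -0.03 -0.06] t 0.2
tool shift cm [ 11.79 -55.31 -60.35]
turn about tool x (deg, mod 180) -64.3
```

drive_tool([
  [0, -3, -3.3, 0, 0],
  [0, -3, -3.3, 0, 0],
  [0, -3, -3.3, 0, 0],
  [0, -3, -3.3, 0, 0],
  [0, -3, -3.3, 0, 0],
  [0, -3, -3.3, 0, 0],
  [0, -3, -3.3, 0, 0],
  [0, -3, -3.3, 0, 0],
  [0, -3, -3.3, 0, 0],
  [0, -3, -3.3, 0, 0],
])

```text
time: 1.2
eef_pos: [0.4051, -0.2915, 0.1978]
tcp_rot: [0.703, 0.078, -0.703, 0.078]
contact_force: [0.5, -0.7, 0.4]
opening: 0.0
```

drive_tool([
  [0, -3, -3.3, 0, 0],
  [0, -3, -3.3, 0, 0],
  [0, -3, -3.3, 0, 0],
  [0, -3, -3.3, 0, 0],
  [0, -3, -3.3, 0, 0],
  [0, -3, -3.3, 0, 0],
  [0, -3, -3.3, 0, 0],
  [0, -3, -3.3, 0, 0],
  [0, 0, 0, -8, 0],
  [0, 0, 0, -8, 0],
])

```text
time: 2.2
eef_pos: [0.6095, 0.0007, 0.1972]
tcp_rot: [-0.684, -0.178, 0.685, -0.178]
contact_force: [0.8, 0.5, -1.3]
opening: -0.002
```

drive_tool([
  [0, 0, 0, -8, 0],
  [0, 0, 0, -8, 0],
  [0, 0, 0, -8, 0],
  [0, 0, 0, -8, 0],
  [0, 0, 0, -8, 0],
  [0, 0, 0, -8, 0],
  [0, 0, 0, 0, 0],
  [0, 0, 0, 0, 0],
])

```text
time: 3.0
eef_pos: [0.609, -0.001, 0.1976]
tcp_rot: [-0.555, -0.438, 0.555, -0.438]
contact_force: [-0.1, -0.3, -1.5]
opening: -0.005
```

Run:
```python
from h import *
go(.6155,.0145,.066,-13)
```

```text
pos [ 0.609  -0.001   0.1976] axes x [-0.  0. -1.] y [ 0.973 -0.233 -0.   ] z [-0.233 -0.973  0.   ] yaw(y) -13.5 F [-0.09 -0.29 -1.54] t 3.0
tool shift cm [13.16  0.27 -1.66]
turn about tool x (deg, mod 180) -0.5
```

drive_tool([
  [2, 0.3, -0.8, 0, 0],
  [3, 0, -0.8, 0, 0],
  [3, 0, 0, 0, 0],
  [3, 0, 0, 0, 0],
  [2, 0, 0, 0, 0],
  [0, 0, 0, 0, 0],
  [0, 0, 0, 0, 0],
])

```text
time: 3.7
eef_pos: [0.6159, 0.0139, 0.068]
tcp_rot: [-0.555, -0.438, 0.555, -0.438]
contact_force: [0.8, 0.4, -0.4]
opening: -0.005
```

Run:
```python
from h import *
go(.6155,.0145,.056,-13)
c=read_camera('side');save('p1',cv2.resize(c['frame'][170:310,200:400],None,fx=4,fy=4,interpolation=cv2.INTER_CUBIC))
```

```text
pos [0.6159 0.0139 0.068 ] axes x [-0.  0. -1.] y [ 0.973 -0.231 -0.   ] z [-0.231 -0.973  0.   ] yaw(y) -13.4 F [ 0.83  0.42 -0.4 ] t 3.7
tool shift cm [ 1.2  -0.05 -0.05]
turn about tool x (deg, mod 180) -0.4
```

View pics/p1.png

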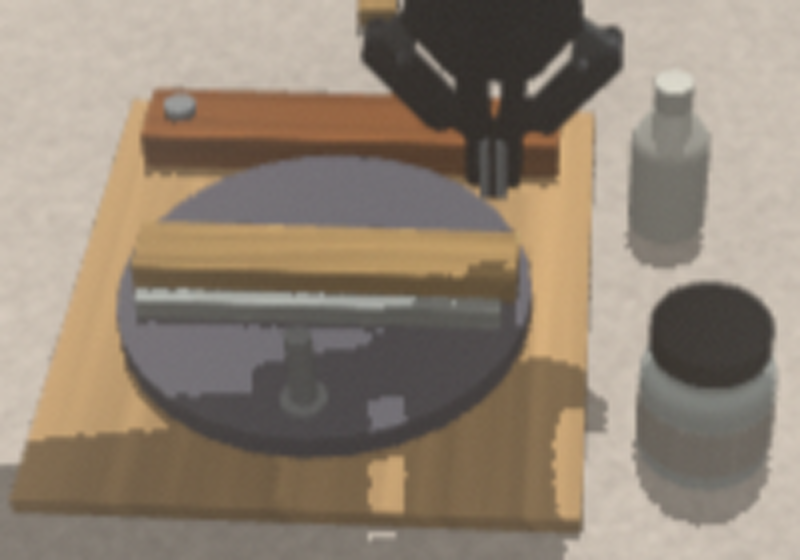

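The shut fingertips are above the strut's right-hand (+x) end, at crop pixel (492,190). The strut's end is at (517,260). Now I press gently.

drive_tool([
  [0.5, 0, 0, 0, 0],
  [0.4, 0, 0, 0, 0],
  [0.1, 0, 0, 0, 0],
  [0.1, 0, 0, 0, 0],
  [0.1, 0, 0, 0, 0],
  [0, 0, 0, 0, 0],
])

```text
time: 4.35
eef_pos: [0.6157, 0.0139, 0.0557]
tcp_rot: [-0.554, -0.439, 0.555, -0.439]
contact_force: [0.0, 0.0, 0.2]
opening: 0.001
```

drive_tool([
  [0.1, 0, 0, 0, 0],
  [0, 0, 0, 0, 0],
  [0, 0, 0, 0, 0],
])

```text
time: 4.65
eef_pos: [0.6158, 0.0139, 0.0548]
tcp_rot: [-0.554, -0.439, 0.555, -0.439]
contact_force: [-0.5, 0.1, -0.2]
opening: 0.004
```

drive_tool([
  [0.1, 0, 0, 0, 0],
  [0, 0, 0, 0, 0],
  [0, 0, 0, 0, 0],
])

```text
time: 4.95
eef_pos: [0.6157, 0.0139, 0.0537]
tcp_rot: [-0.554, -0.439, 0.555, -0.439]
contact_force: [-0.8, -0.0, -0.1]
opening: -0.005
```

drive_tool([
  [0.1, 0, 0, 0, 0],
  [0, 0, 0, 0, 0],
  [0, 0, 0, 0, 0],
])

```text
time: 5.25
eef_pos: [0.6157, 0.0139, 0.0528]
tcp_rot: [-0.554, -0.439, 0.555, -0.439]
contact_force: [0.9, -0.1, -0.5]
opening: -0.003
```

drive_tool([
  [0.1, 0, 0, 0, 0],
  [0, 0, 0, 0, 0],
  [0, 0, 0, 0, 0],
])

```text
time: 5.55
eef_pos: [0.6157, 0.0139, 0.0518]
tcp_rot: [-0.554, -0.439, 0.555, -0.439]
contact_force: [0.9, -0.2, 0.3]
opening: 0.001
```

drive_tool([
  [0.1, 0, 0, 0, 0],
  [0, 0, 0, 0, 0],
  [0, 0, 0, 0, 0],
])

```text
time: 5.85
eef_pos: [0.6157, 0.0139, 0.0508]
tcp_rot: [-0.554, -0.439, 0.555, -0.439]
contact_force: [0.9, -0.6, -0.6]
opening: 0.001
```

Run:
```python
from h import *
c=read_camera('side');t=read_camera('top')
a=cv2.resize(c['frame'][200:280,220:350],None,fx=5,fy=5,interpolation=cv2.INTER_CUBIC)
save('p2',a)
```

```text
(no output)
```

View pics/p2.png

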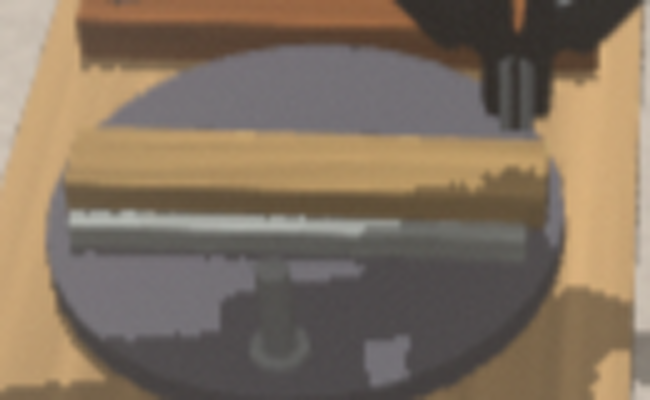

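Run:
```python
from h import *
c=read_camera('side');t=read_camera('top')
for p in((237,225.4),(329,227.6),(329.4,240),(234,237.6)):print(plane(c,*p,.056).round(4))
p=readout.get_state()['eef_pos'];print(p,'tip proj side',proj(c,p),'seen',(220+515/5,200+128/5),'top',proj(t,p))
print(plane(c,276,248,.076),'peg top side? ',[ (proj(c,[.5084,-.0478,z])) for z in(.03,.076)])
```

```text
[0.4411 0.0726 0.056 ]
[0.6315 0.0316 0.056 ]
[ 0.6256 -0.0063  0.056 ]
[0.4335 0.0351 0.056 ]
[0.61578882 0.01387552 0.05086932] tip proj side [323.05826835 235.88404623] seen (323.0, 225.6) top [317.63953507 253.17025161]
[ 0.51520386 -0.03212948  0.076     ] peg top side?  [array([275.01210676, 270.51373546]), array([273.26280374, 253.94983506])]
```

Run:
```python
from h import *
c=read_camera('wrist');t=read_camera('top')
p=readout.get_state()['eef_pos'];print(proj(c,p),c['eye'],p)
f=c['frame'].copy();C=(.530,.034)
pts=[C+sx*.1*RX+sy*.018*RY for sx,sy in((1,1),(1,-1),(-1,-1),(-1,1))]
pp=np.array([proj(c,[*q,.056]) for q in pts]);print(pp.round())
q=proj(c,p);cv2.circle(f,(int(q[0]),int(q[1])),5,(255,0,0),1)
save('w1',np.hstack([cv2.resize(f,(480,360)),cv2.resize(t['frame'][215:335,250:350],(300,360))]))
```

```text
[323.09332874 275.26130982] [0.6322861  0.07992616 0.22679454] [0.61577426 0.01385598 0.05084082]
[[351. 240.]
 [349. 316.]
 [-71. 313.]
 [-91. 241.]]
```

View pics/w1.png

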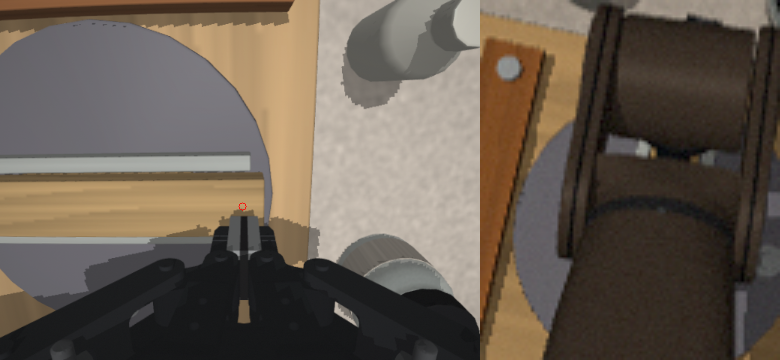

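Run:
```python
from h import *
c=read_camera('wrist');s=read_camera('side')
for uv in((324,283),(324,287)):
  for sv in(225.6,226.5):
    o1,d1=ray(c,*uv);o2,d2=ray(s,323,sv)
    A=np.stack([d1,-d2],1);k=np.linalg.lstsq(A,o2-o1,rcond=None)[0]
    print((o1+k[0]*d1).round(4),(o2+k[1]*d2).round(4))
```

```text
[0.6176 0.0194 0.0742] [0.6168 0.0195 0.0742]
[0.6174 0.0186 0.0724] [0.6167 0.0188 0.0724]
[0.6173 0.0182 0.0753] [0.6166 0.0183 0.0753]
[0.6171 0.0174 0.0735] [0.6165 0.0175 0.0735]
```

The wrist and side views agree on where the strut is. The fingertips sit about 20 mm above the reported TCP, so nothing has touched yet. I'll keep going down slowly, watching the force.

drive_tool([
  [0.2, 0, 0, 0, 0],
  [0.2, 0, 0, 0, 0],
  [0.1, 0, 0, 0, 0],
  [0, 0, 0, 0, 0],
])

```text
time: 6.65
eef_pos: [0.6155, 0.0139, 0.0454]
tcp_rot: [-0.554, -0.439, 0.555, -0.439]
contact_force: [-0.6, 0.3, -1.0]
opening: 0.0
```

drive_tool([
  [0.2, 0, 0, 0, 0],
  [0.2, 0, 0, 0, 0],
  [0, 0, 0, 0, 0],
])

```text
time: 6.95
eef_pos: [0.6155, 0.0139, 0.0414]
tcp_rot: [-0.554, -0.439, 0.555, -0.439]
contact_force: [0.1, -1.5, -0.0]
opening: -0.003
```

Run:
```python
from h import *
go(.6155,.0145,.04,-13)
c=read_camera('wrist');s=read_camera('side')
a=cv2.resize(s['frame'][200:280,220:350],None,fx=4,fy=4,interpolation=cv2.INTER_CUBIC)
b=c['frame'][200:360,200:480]
save('p3',np.vstack([a,cv2.resize(b,(520,280))]))
```

```text
pos [0.6155 0.0139 0.0414] axes x [-0.001  0.    -1.   ] y [ 0.973 -0.23  -0.001] z [-0.23  -0.973  0.   ] yaw(y) -13.3 F [ 0.11 -1.47 -0.04] t 6.95
tool shift cm [ 0.14 -0.01 -0.06]
turn about tool x (deg, mod 180) -0.3
```

View pics/p3.png

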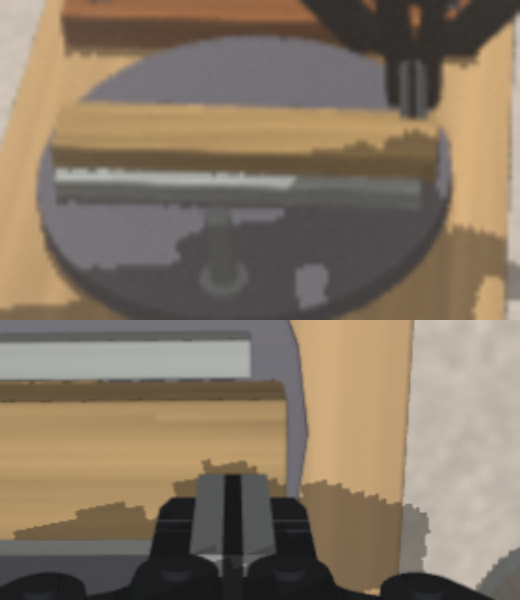

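The tips are now over the strut's top near its right end, at crop pixel (413,117), but still clear of it. Their shadow at (235,465) nearly meets them. I'll keep lowering.

drive_tool([
  [0.2, 0, 0, 0, 0],
  [0.2, 0, 0, 0, 0],
  [0, 0, 0, 0, 0],
])

```text
time: 7.35
eef_pos: [0.6154, 0.0139, 0.0374]
tcp_rot: [-0.554, -0.439, 0.555, -0.439]
contact_force: [-0.3, 0.2, 0.2]
opening: -0.001
```

drive_tool([
  [0.1, 0, 0, 0, 0],
  [0.1, 0, 0, 0, 0],
  [0, 0, 0, 0, 0],
])

```text
time: 7.65
eef_pos: [0.6156, 0.0139, 0.0356]
tcp_rot: [-0.554, -0.439, 0.555, -0.439]
contact_force: [0.2, 0.5, -0.1]
opening: 0.001
```

drive_tool([
  [0.1, 0, 0, 0, 0],
  [0.1, 0, 0, 0, 0],
  [0, 0, 0, 0, 0],
])

```text
time: 7.95
eef_pos: [0.6156, 0.0139, 0.0336]
tcp_rot: [-0.554, -0.439, 0.555, -0.439]
contact_force: [0.0, 1.1, 0.2]
opening: -0.003
```

drive_tool([
  [0.1, 0, 0, 0, 0],
  [0, 0, 0, 0, 0],
])

```text
time: 8.15
eef_pos: [0.6157, 0.0139, 0.0327]
tcp_rot: [-0.554, -0.439, 0.555, -0.439]
contact_force: [0.5, 0.0, -0.6]
opening: 0.001
```

drive_tool([
  [0.1, 0, 0, 0, 0],
  [0, 0, 0, 0, 0],
])

```text
time: 8.35
eef_pos: [0.6157, 0.0139, 0.0317]
tcp_rot: [-0.554, -0.439, 0.555, -0.439]
contact_force: [-0.2, 0.3, -0.6]
opening: 0.001
```

drive_tool([
  [0.1, 0, 0, 0, 0],
  [0, 0, 0, 0, 0],
])

```text
time: 8.55
eef_pos: [0.6156, 0.0139, 0.0306]
tcp_rot: [-0.554, -0.439, 0.555, -0.439]
contact_force: [-0.6, -0.5, 0.4]
opening: 0.001
```

drive_tool([
  [0.1, 0, 0, 0, 0],
  [0, 0, 0, 0, 0],
])

```text
time: 8.75
eef_pos: [0.6157, 0.0139, 0.0297]
tcp_rot: [-0.554, -0.439, 0.555, -0.439]
contact_force: [-0.1, -0.3, 0.8]
opening: -0.001
```

drive_tool([
  [0.1, 0, 0, 0, 0],
  [0, 0, 0, 0, 0],
])

```text
time: 8.95
eef_pos: [0.6157, 0.0139, 0.0287]
tcp_rot: [-0.554, -0.439, 0.555, -0.439]
contact_force: [0.4, -0.5, 0.0]
opening: 0.003
```

drive_tool([
  [0.1, 0, 0, 0, 0],
  [0, 0, 0, 0, 0],
])

```text
time: 9.15
eef_pos: [0.6157, 0.0139, 0.0277]
tcp_rot: [-0.554, -0.439, 0.555, -0.439]
contact_force: [-0.1, 0.1, -0.1]
opening: -0.0
```

drive_tool([
  [0.1, 0, 0, 0, 0],
  [0, 0, 0, 0, 0],
])

```text
time: 9.35
eef_pos: [0.6156, 0.0139, 0.0266]
tcp_rot: [-0.554, -0.439, 0.555, -0.439]
contact_force: [-0.3, -0.2, -0.7]
opening: 0.003
```

Run:
```python
from h import *
go(.6155,.0145,.04,-13)
c=read_camera('wrist');s=read_camera('side')
a=cv2.resize(s['frame'][200:280,220:350],None,fx=4,fy=4,interpolation=cv2.INTER_CUBIC)
b=c['frame'][200:360,200:480]
save('p4',np.vstack([a,cv2.resize(b,(520,280))]))
```

```text
pos [0.6156 0.0139 0.0266] axes x [-0.  0. -1.] y [ 0.973 -0.23  -0.   ] z [-0.23  -0.973  0.   ] yaw(y) -13.3 F [-0.27 -0.18 -0.7 ] t 9.35
tool shift cm [-1.34 -0.03 -0.05]
turn about tool x (deg, mod 180) -0.3
```

View pics/p4.png

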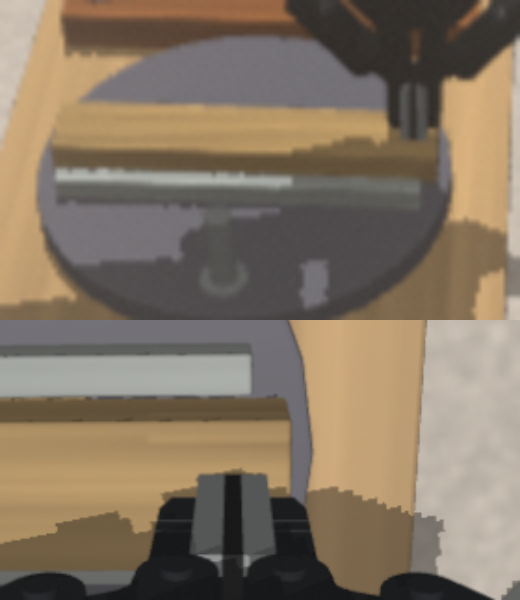

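The tips have almost reached their shadow on the strut's top, at crop pixel (232,473), and the strut is still flat. A few more millimetres.

drive_tool([
  [0.1, 0, 0, 0, 0],
  [0.1, 0, 0, 0, 0],
  [0, 0, 0, 0, 0],
])

```text
time: 9.75
eef_pos: [0.6156, 0.0139, 0.0246]
tcp_rot: [-0.554, -0.439, 0.555, -0.439]
contact_force: [0.0, 0.6, -0.5]
opening: 0.001
```

drive_tool([
  [0.1, 0, 0, 0, 0],
  [0, 0, 0, 0, 0],
])

```text
time: 9.95
eef_pos: [0.6157, 0.0139, 0.0237]
tcp_rot: [-0.554, -0.439, 0.555, -0.439]
contact_force: [-0.8, 0.8, 0.7]
opening: 0.002
```

drive_tool([
  [0.1, 0, 0, 0, 0],
  [0, 0, 0, 0, 0],
])

```text
time: 10.15
eef_pos: [0.6157, 0.0139, 0.0227]
tcp_rot: [-0.554, -0.439, 0.555, -0.439]
contact_force: [0.3, 0.2, -0.1]
opening: 0.0
```

drive_tool([
  [0.1, 0, 0, 0, 0],
  [0, 0, 0, 0, 0],
])

```text
time: 10.35
eef_pos: [0.616, 0.0138, 0.0223]
tcp_rot: [0.555, 0.439, -0.554, 0.439]
contact_force: [-1.2, -0.2, 2.6]
opening: 0.0
```

drive_tool([
  [0.05, 0, 0, 0, 0],
  [0, 0, 0, 0, 0],
])

```text
time: 10.55
eef_pos: [0.6164, 0.0138, 0.0219]
tcp_rot: [0.555, 0.438, -0.554, 0.439]
contact_force: [0.4, 0.6, 3.6]
opening: 0.001
```

drive_tool([
  [0.05, 0, 0, 0, 0],
  [0, 0, 0, 0, 0],
])

```text
time: 10.75
eef_pos: [0.6166, 0.0137, 0.0214]
tcp_rot: [0.555, 0.438, -0.554, 0.439]
contact_force: [0.7, -1.1, 3.4]
opening: 0.001
```

drive_tool([
  [0.1, 0, 0, 0, 0],
  [0, 0, 0, 0, 0],
])

```text
time: 10.95
eef_pos: [0.6172, 0.0136, 0.0207]
tcp_rot: [0.555, 0.438, -0.554, 0.44]
contact_force: [2.2, -1.2, 5.7]
opening: 0.004
```

drive_tool([
  [0.1, 0, 0, 0, 0],
  [0, 0, 0, 0, 0],
])

```text
time: 11.15
eef_pos: [0.6177, 0.0135, 0.02]
tcp_rot: [0.556, 0.438, -0.553, 0.44]
contact_force: [3.4, -0.8, 4.5]
opening: 0.004
```

Run:
```python
from h import *
go(.6155,.0145,.04,-13)
s=read_camera('side')
a=cv2.resize(s['frame'][200:280,220:350],None,fx=4,fy=4,interpolation=cv2.INTER_CUBIC)
b=cv2.imread('pics/p4.png')[:320,:,::-1]
save('p5',np.vstack([a[60:240],b[60:240]]))
g=lambda im:cv2.cvtColor(im.astype(np.uint8),cv2.COLOR_RGB2GRAY)
# vertical profile shift of far top edge at left end & right end
for x0,x1 in((60,120),(130,200),(250,330),(345,385)):
    A=g(a)[90:215,x0:x1].astype(np.float32);B=g(b)[90:215,x0:x1].astype(np.float32)
    print(x0,cv2.phaseCorrelate(B,A)[0])
```

```text
pos [0.6177 0.0135 0.02  ] axes x [ 0.004 -0.001 -1.   ] y [ 0.973 -0.23   0.005] z [-0.23  -0.973 -0.   ] yaw(y) -13.3 F [ 3.35 -0.76  4.49] t 11.15
tool shift cm [-2.   -0.23 -0.05]
turn about tool x (deg, mod 180) -0.3
60 (-0.4503792659188335, -0.4097712456198934)
130 (-0.433857180631847, 0.47578091749023343)
250 (0.39832038017924987, 0.05915141815111724)
345 (-0.11765279289202368, 0.4874747407108444)
```

View pics/p5.png

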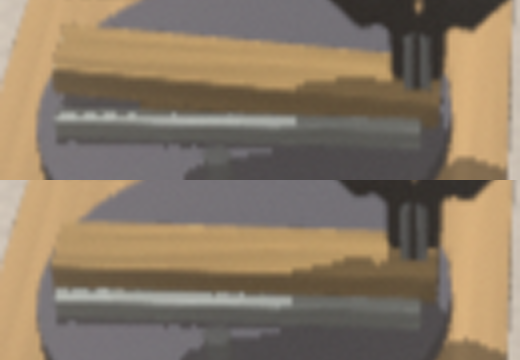

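The lower half is the "before" view, with the strut flat. In the upper half, pressed with about 4–5 N, the left end has risen (far edge from row 42 to 27) and the right end has dipped. The **+x end is the lap**, so the stand goes anticlockwise to the + stop. Releasing gently and moving up.

drive_tool([
  [-0.2, 0, 0, 0, 0],
  [-0.2, 0, 0, 0, 0],
  [-0.2, 0, 0, 0, 0],
  [-1, 0, 0, 0, 0],
  [-2, 0, 0, 0, 0],
  [-2, 0, 0, 0, 0],
  [0, 0, 0, 0, 0],
])

```text
time: 11.9
eef_pos: [0.6174, 0.0138, 0.0778]
tcp_rot: [0.556, 0.438, -0.553, 0.44]
contact_force: [1.0, -0.3, 1.3]
opening: 0.001
```

Run:
```python
from h import *
s=read_camera('side');print('tip front at contact',plane(s,324,237,.054).round(4))
print('pegside',AX-.085*RY)
go(*(AX-.085*RY),.075,-13)
c=read_camera('top');im=c['frame'];hsv=cv2.cvtColor(im,cv2.COLOR_RGB2HSV)
print(np.round(proj(c,[*(AX-.085*RY),.076]),1))
```

```text
tip front at contact [0.6166 0.0068 0.054 ]
pegside [ 0.50579 -0.04829]
pos [0.6164 0.0139 0.0761] axes x [ 0.002 -0.    -1.   ] y [ 0.973 -0.23   0.002] z [-0.23  -0.973 -0.   ] yaw(y) -13.3 F [ 0.07  0.6  -0.02] t 11.95
tool shift cm [ 0.09 -9.33  8.59]
turn about tool x (deg, mod 180) -0.3
[346.2 302.2]
```

drive_tool([
  [0, -3, 2.9, 0, 0.5],
  [0, -3, 2.9, 0, 0.5],
  [0, -3.2, 2.8, 0, 0.5],
  [0, 0, 0, 0, 0.5],
  [2, 0, 0, 0, 0.5],
  [0, 0, 0, 0, 0.5],
])

```text
time: 12.6
eef_pos: [0.5038, -0.0479, 0.0517]
tcp_rot: [-0.553, -0.441, 0.556, -0.437]
contact_force: [0.2, 0.1, -0.0]
opening: 0.503
```

Run:
```python
from h import *
go(.507,-.048,.01,-13)
c=read_camera('wrist');s=read_camera('side')
a=cv2.resize(s['frame'][200:290,210:340],(520,360),interpolation=cv2.INTER_CUBIC)
save('p6',np.hstack([a,cv2.resize(c['frame'],None,fx=.43,fy=.43)[:, :].copy() if 0 else cv2.resize(c['frame'][180:480,190:430],(280,360))]))
print(proj(s,[.507,-.048,.076]))
```

```text
pos [ 0.5038 -0.0479  0.0517] axes x [-0.006  0.002 -1.   ] y [ 0.973 -0.23  -0.007] z [-0.23  -0.973 -0.001] yaw(y) -13.3 F [ 0.25  0.06 -0.03] t 12.6
tool shift cm [ 4.17  0.34 -0.06]
turn about tool x (deg, mod 180) -0.3
[272.54748875 254.10950776]
```

View pics/p6.png

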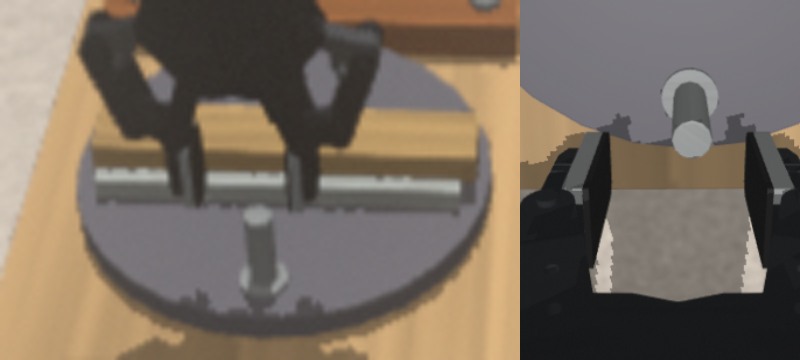

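The strut is flat again. The peg's top, at side crop pixel (258,213), stands between the open jaws, with its wrist pixel about 4 mm to the right of mid-jaw. I'll check its wrist ray.

Run:
```python
from h import *
c=read_camera('wrist');s=read_camera('side')
P=plane(c,335.7,295,.076);print(P.round(4),plane(s,274.5,253.2,.076).round(4))
go(P[0],P[1],.012,-13)
o1,d1=ray(c,335.7,295);o2,d2=ray(s,274.5,253.2)
k=np.linalg.lstsq(np.stack([d1,-d2],1),o2-o1,rcond=None)[0];print((o1+k[0]*d1).round(4),(o2+k[1]*d2).round(4))
for u,v in((190+(605-520)*6/7,180+135*5/6),(190+(570-520)*6/7,180+185*5/6),(190+(750-520)*6/7,180+135*5/6)):print('tip',plane(c,u,v,.09).round(4))
```

```text
[ 0.511  -0.0493  0.076 ] [ 0.5109 -0.0461  0.076 ]
pos [ 0.507  -0.0485  0.0551] axes x [ 0.  0. -1.] y [ 0.973 -0.229  0.   ] z [-0.229 -0.973 -0.   ] yaw(y) -13.3 F [ 0.84  0.64 -0.12] t 12.8
tool shift cm [ 4.31  0.4  -0.01]
turn about tool x (deg, mod 180) -0.3
[ 0.5111 -0.0484  0.0781] [ 0.5109 -0.0484  0.0781]
tip [ 0.4864 -0.0362  0.09  ]
tip [ 0.4708 -0.0501  0.09  ]
tip [ 0.5305 -0.0465  0.09  ]
```

drive_tool([
  [1, 0.4, 0, 0, 0.5],
  [1.2, 0, 0, 0, 0.5],
  [1, 0, 0, 0, 0.5],
  [1, 0, 0, 0, 0.5],
  [0.5, 0, 0, 0, 0.5],
  [0, 0, 0, 0, 0.27],
  [0, 0, 0, 0, 0.27],
])

```text
time: 13.5
eef_pos: [0.5104, -0.0496, 0.0078]
tcp_rot: [-0.555, -0.439, 0.555, -0.439]
contact_force: [0.6, -0.3, 0.2]
opening: 0.269
```

Run:
```python
from h import *
go(.511,-.0485,.008,-13)
print(readout.get_state()['opening'])
# chord plan: angle steps of 8 deg about axis, tool y=tangent (CCW), z=-radial... 
r=8.5;a=np.radians(8);print('per-row shift before turn: y',r*np.sin(a),'radial inwards',r*(1-np.cos(a)))
```

```text
pos [ 0.5104 -0.0496  0.0078] axes x [-0.  0. -1.] y [ 0.973 -0.23  -0.   ] z [-0.23  -0.973 -0.   ] yaw(y) -13.3 F [ 0.64 -0.28  0.2 ] t 13.5
tool shift cm [-0.02  0.03 -0.12]
turn about tool x (deg, mod 180) -0.3
0.2691108544917235
per-row shift before turn: y 1.1829713581605563 radial inwards 0.08272141569665192
```

drive_tool([
  [0, 0, -0.1, 0, 0.2],
  [0, 0.59, -0.02, -4, 0.2],
  [0, 0.59, -0.02, -4, 0.2],
  [0, 0.59, -0.02, -4, 0.2],
  [0, 0.59, -0.02, -4, 0.2],
  [0, 0.59, -0.02, -4, 0.2],
  [0, 0.59, -0.02, -4, 0.2],
  [0, 0.59, -0.02, -4, 0.2],
])

```text
time: 14.3
eef_pos: [0.5514, -0.0479, 0.0081]
tcp_rot: [0.431, 0.561, -0.431, 0.56]
contact_force: [-1.7, -0.0, -1.0]
opening: 0.201
```

Run:
```python
from h import *
th=np.radians(28);d=np.cos(th)*-RY+np.sin(th)*RX
A=np.array([.530,.0343]);go(*(A+.085*d),.008,-13+28)
print(readout.get_state()['qpos'].round(2))
c=read_camera('top');save('t2',c['frame'])
```

```text
pos [ 0.5514 -0.0479  0.0081] axes x [-0.001  0.    -1.   ] y [ 0.967  0.257 -0.001] z [ 0.257 -0.967 -0.001] yaw(y) 14.9 F [-1.73 -0.03 -0.97] t 14.3
tool shift cm [0.01 0.05 0.01]
turn about tool x (deg, mod 180) -0.1
[-0.27  0.26  2.    0.    0.89 -0.53]
```

Tracking the arc well; continuing to the stop.

drive_tool([
  [0, 0.6, -0.02, -4, 0.2],
  [0, 0.6, -0.02, -4, 0.2],
  [0, 0.6, -0.02, -4, 0.2],
  [0, 0.6, -0.02, -4, 0.2],
  [0, 0.6, -0.02, -4, 0.2],
  [0, 0.6, -0.02, -4, 0.2],
  [0, 0.6, -0.02, -4, 0.2],
  [0, 0.6, -0.02, -4, 0.2],
  [0, 0.6, -0.02, -4, 0.2],
  [0, 0.6, -0.02, -4, 0.2],
])

```text
time: 15.35
eef_pos: [0.5996, -0.0147, 0.008]
tcp_rot: [0.214, 0.674, -0.214, 0.674]
contact_force: [-0.9, -0.7, -0.2]
opening: 0.199
```

drive_tool([
  [0, 0.6, -0.02, -4, 0.2],
  [0, 0.6, -0.02, -4, 0.2],
  [0, 0.6, -0.02, -4, 0.2],
  [0, 0.6, -0.02, -4, 0.2],
  [0, 0.6, -0.02, -4, 0.2],
  [0, 0, 0, 0, 0.2],
])

```text
time: 15.95
eef_pos: [0.6131, 0.0127, 0.0082]
tcp_rot: [0.094, 0.7, -0.094, 0.701]
contact_force: [0.5, -0.7, -0.5]
opening: 0.203
```

Run:
```python
from h import *
A=np.array([.530,.0343]);go(*(A+.085*RX),.008,-13+90)
```

```text
pos [0.6131 0.0127 0.0082] axes x [ 0.001 -0.    -1.   ] y [0.264 0.964 0.   ] z [ 0.964 -0.264  0.001] yaw(y) 74.7 F [ 0.49 -0.72 -0.53] t 15.95
tool shift cm [ 0.02  0.22 -0.09]
turn about tool x (deg, mod 180) -2.3
```

drive_tool([
  [0, 0.2, 0, -2, 0.2],
  [0, 0.2, 0, 0, 0.2],
  [0, 0, 0, 0, 0.2],
])

```text
time: 16.25
eef_pos: [0.614, 0.0161, 0.0082]
tcp_rot: [0.083, 0.702, -0.082, 0.703]
contact_force: [0.2, -1.0, 0.4]
opening: 0.203
```

drive_tool([
  [0, 0.2, 0, 0, 0.2],
  [0, 0, 0, 0, 0.2],
])

```text
time: 16.45
eef_pos: [0.6143, 0.0175, 0.0081]
tcp_rot: [0.082, 0.702, -0.082, 0.702]
contact_force: [-0.8, -2.9, 0.7]
opening: 0.198
```

drive_tool([
  [0, 0.2, 0, 0, 0.2],
  [0, 0, 0, 0, 0.2],
])

```text
time: 16.65
eef_pos: [0.6143, 0.0175, 0.0081]
tcp_rot: [0.08, 0.703, -0.083, 0.702]
contact_force: [-2.1, -8.5, 1.9]
opening: 0.203
```

At the stop: 8.5 N against it with no further motion. Back off, open, lift, and go behind the strut's solid end.

drive_tool([
  [0, -0.4, 0, 0, 0.25],
  [0, 0, 0, 0, 0.45],
  [-2, 0, 0, 0, 0.45],
  [-3, 0, 0, 0, 0.45],
  [-3, 0, 0, 0, 0],
  [0, 0, 0, 0, 0],
])

```text
time: 17.25
eef_pos: [0.6175, 0.0164, 0.0933]
tcp_rot: [0.082, 0.699, -0.082, 0.706]
contact_force: [0.5, 0.7, 1.3]
opening: 0.117
```

Run:
```python
from h import *
A=np.array([.530,.0343]);go(*(A-.135*RY),.08,77)
c=read_camera('top');im=c['frame'];save('t3',cv2.resize(im[205:375,210:400],None,fx=3,fy=3))
```

```text
pos [0.6175 0.0164 0.0933] axes x [ 0.01 -0.   -1.  ] y [0.23  0.973 0.002] z [ 0.973 -0.23   0.01 ] yaw(y) 76.7 F [0.53 0.73 1.32] t 17.25
tool shift cm [  1.21 -13.76  -8.89]
turn about tool x (deg, mod 180) -0.3
```

drive_tool([
  [0, -3.5, -2.2, 0, 0],
  [0, -3.5, -2.2, 0, 0],
  [0, -3.5, -2.2, 0, 0],
  [0, -3.2, -2.2, 0, 0],
  [0, 0, 0, 0, 0],
  [0, 0, 0, 0, 0],
])

```text
time: 17.9
eef_pos: [0.4956, -0.0968, 0.0865]
tcp_rot: [0.083, 0.703, -0.082, 0.702]
contact_force: [0.6, 0.6, 0.4]
opening: -0.001
```

Run:
```python
from h import *
A=np.array([.530,.0343]);go(*(A-.135*RY),.014,77)
c=read_camera('side');w=read_camera('wrist')
save('p7',np.hstack([cv2.resize(c['frame'][175:305,195:365],(459,351)),cv2.resize(w['frame'],(341,351))]))
```

```text
pos [ 0.4956 -0.0968  0.0865] axes x [-0.002  0.001 -1.   ] y [0.232 0.973 0.001] z [ 0.973 -0.232 -0.002] yaw(y) 76.6 F [0.6  0.62 0.42] t 17.9
tool shift cm [7.25 0.04 0.41]
turn about tool x (deg, mod 180) -0.4
```

View pics/p7.png

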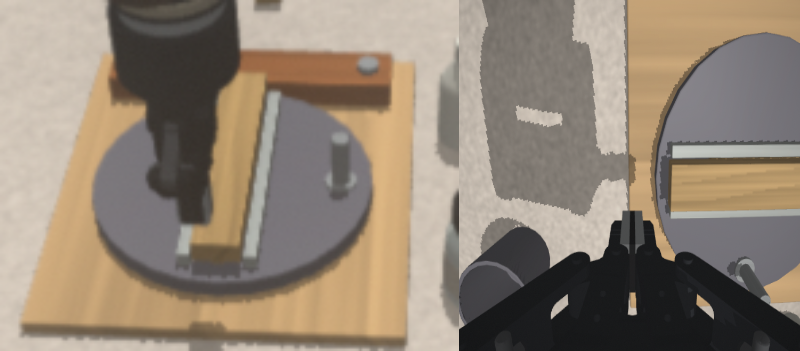

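The stand is fully turned: the channel points square at the rail and the peg is on the right, at (340,150). The strut's solid back end is at wrist crop (671,185). I'll cast that point.

Run:
```python
from h import *
w=read_camera('wrist')
hsv=cv2.cvtColor(w['frame'],cv2.COLOR_RGB2HSV)
P=[plane(w,398,r*480/351,.056) for r in(163,186,209)];print(np.round(P,4))
E_=P[1];go(E_[0]-.035*RY[0],E_[1]-.035*RY[1],.014,77)
c=read_camera('side');print('side end',[plane(c,195+u*170/459,175+v*130/351,.056).round(4) for u,v in((192,245),(240,246))])
```

```text
[[ 0.4884 -0.057   0.056 ]
 [ 0.5051 -0.0601  0.056 ]
 [ 0.5226 -0.0633  0.056 ]]
pos [ 0.4971 -0.0962  0.0874] axes x [-0.     0.001 -1.   ] y [0.229 0.973 0.   ] z [ 0.973 -0.229 -0.   ] yaw(y) 76.8 F [ 1.38 -1.04 -1.06] t 18.05
tool shift cm [ 7.34  0.19 -0.03]
turn about tool x (deg, mod 180) -0.2
side end [array([ 0.4921, -0.0573,  0.056 ]), array([ 0.526 , -0.0643,  0.056 ])]
```

drive_tool([
  [2, 0, 0.15, 0, 0],
  [2, 0, 0, 0, 0],
  [2, 0, 0, 0, 0],
  [1.3, 0, 0, 0, 0],
  [0, 0, 0, 0, 0],
  [0, 1, 0, 0, 0],
  [0, 0.5, 0, 0, 0],
  [0, 0.5, 0, 0, 0],
  [0, 0.5, 0, 0, 0],
  [0, 0, 0, 0, 0],
])

```text
time: 19.1
eef_pos: [0.5042, -0.0724, 0.0153]
tcp_rot: [0.081, 0.702, -0.082, 0.703]
contact_force: [-0.2, -0.5, -0.3]
opening: -0.002
```

Run:
```python
from h import *
A=np.array([.530,.0343]);go(*(A-.054*RY),.014,77)
```

```text
pos [ 0.5042 -0.0724  0.0153] axes x [ 0.001 -0.    -1.   ] y [ 0.229  0.973 -0.   ] z [ 0.973 -0.229  0.001] yaw(y) 76.8 F [-0.17 -0.53 -0.31] t 19.1
tool shift cm [0.13 5.57 0.09]
turn about tool x (deg, mod 180) -0.2
```

drive_tool([
  [0, 0.5, 0, 0, 0],
  [0, 0.5, 0, 0, 0],
  [0, 0.5, 0, 0, 0],
  [0, 0.5, 0, 0, 0],
  [0, 0, 0, 0, 0],
])

```text
time: 19.6
eef_pos: [0.5088, -0.0529, 0.015]
tcp_rot: [0.082, 0.702, -0.082, 0.703]
contact_force: [-0.1, -1.4, -0.1]
opening: -0.002
```

Run:
```python
from h import *
A=np.array([.530,.0343]);go(*(A-.054*RY),.014,77)
c=read_camera('side');hsv=cv2.cvtColor(c['frame'],cv2.COLOR_RGB2HSV)
save('s8',cv2.resize(c['frame'][175:305,195:365],(765,585)))
# strut near end: go along strut centreline on top, project and print hue/val profile
for t in np.arange(-.115,-.03,.005):
    u,v=proj(c,[*(A+t*RY+.012*RX),.056]).round().astype(int);print(round(t,3),hsv[v,u],end=' ')
```

```text
pos [ 0.5088 -0.0529  0.015 ] axes x [ 0.001  0.    -1.   ] y [0.23  0.973 0.   ] z [ 0.973 -0.23   0.001] yaw(y) 76.7 F [-0.11 -1.4  -0.06] t 19.6
tool shift cm [0.1  3.58 0.09]
turn about tool x (deg, mod 180) -0.3
-0.115 [165  12  82] -0.11 [168  16  82] -0.105 [170   9  82] -0.1 [ 0  3 83] -0.095 [12 43 88] -0.09 [19 80 92] -0.085 [17 73 91] -0.08 [18 96 98] -0.075 [ 18 105 119] -0.07 [ 18 108 134] -0.065 [ 18 111 166] -0.06 [ 18 109 154] -0.055 [ 17 108 123] -0.05 [ 18 114 174] -0.045 [ 18 113 173] -0.04 [ 18 113 172] -0.035 [ 18 111 172]
```

drive_tool([
  [0, 0.5, 0, 0, 0],
  [0, 0.5, 0, 0, 0],
  [0, 0.5, 0, 0, 0],
  [0, 0.5, 0, 0, 0],
  [0, 0.5, 0, 0, 0],
  [0, 0.5, 0, 0, 0],
  [0, 0, 0, 0, 0],
])

```text
time: 20.35
eef_pos: [0.5153, -0.0234, 0.0147]
tcp_rot: [0.082, 0.702, -0.081, 0.702]
contact_force: [-0.3, 0.6, 0.0]
opening: 0.001
```

drive_tool([
  [0, 0.2, 0, 0, 0],
  [0, 0.2, 0, 0, 0],
  [0, 0, 0, 0, 0],
])

```text
time: 20.65
eef_pos: [0.5161, -0.0201, 0.0147]
tcp_rot: [0.082, 0.702, -0.082, 0.702]
contact_force: [-0.0, -0.5, 1.3]
opening: 0.0
```

drive_tool([
  [0, 0.2, 0, 0, 0],
  [0, 0.1, 0, 0, 0],
  [0, 0, 0, 0, 0],
])

```text
time: 20.95
eef_pos: [0.5168, -0.0173, 0.0147]
tcp_rot: [0.082, 0.702, -0.082, 0.702]
contact_force: [-0.5, 0.8, 0.6]
opening: -0.003
```

drive_tool([
  [0, 0.2, 0, 0, 0],
  [0, 0, 0, 0, 0],
])

```text
time: 21.15
eef_pos: [0.5174, -0.0155, 0.0148]
tcp_rot: [0.082, 0.702, -0.082, 0.702]
contact_force: [-0.2, -1.0, 0.0]
opening: 0.004
```

drive_tool([
  [0, 0.2, 0, 0, 0],
  [0, 0, 0, 0, 0],
])

```text
time: 21.35
eef_pos: [0.5178, -0.0152, 0.015]
tcp_rot: [0.08, 0.702, -0.083, 0.702]
contact_force: [-1.8, -7.2, -0.3]
opening: 0.0
```

drive_tool([
  [0, 0.2, 0, 0, 0],
  [0, 0, 0, 0, 0],
])

```text
time: 21.55
eef_pos: [0.5181, -0.0151, 0.0152]
tcp_rot: [0.078, 0.703, -0.083, 0.702]
contact_force: [-3.0, -12.6, 0.7]
opening: 0.0
```

drive_tool([
  [0, 0.2, 0, 0, 0],
  [0, 0, 0, 0, 0],
])

```text
time: 21.75
eef_pos: [0.5184, -0.015, 0.0154]
tcp_rot: [0.076, 0.703, -0.084, 0.702]
contact_force: [-5.0, -18.7, 2.5]
opening: 0.003
```

drive_tool([
  [0, 0.2, 0, 0, 0],
  [0, 0, 0, 0, 0],
])

```text
time: 21.95
eef_pos: [0.5186, -0.0149, 0.0156]
tcp_rot: [0.075, 0.703, -0.085, 0.702]
contact_force: [-6.6, -24.6, 3.6]
opening: -0.003
```

A hard stop, right where home was predicted. Back off, lift, move clear, and look.

drive_tool([
  [0, -0.8, 0, 0, 0],
  [0, -0.8, 0, 0, 0],
  [0, -1.5, 0, 0, 0],
  [-2, -1, 0, 0, 0],
  [-3, 0, 0, 0, 0],
  [-4, 0, 0, 0, 0],
  [-4, -3, 0, 0, 0],
  [0, -4, -2, 0, 0],
  [0, -4, -2, 0, 0],
  [0, 0, 0, 0, 0],
])

```text
time: 22.95
eef_pos: [0.4433, -0.1485, 0.1451]
tcp_rot: [0.083, 0.702, -0.084, 0.702]
contact_force: [1.0, 0.6, -1.0]
opening: 0.002
```

drive_tool([
  [0, -4, -1, 0, 0],
  [0, -4, -1, 0, 0],
  [0, -4, -1, 0, 0],
  [0, -4, 0, 0, 0],
  [0, -4, 0, 0, 0],
  [0, 0, 0, 0, 0],
  [0, 0, 0, 0, 0],
])

```text
time: 23.65
eef_pos: [0.3703, -0.3333, 0.1444]
tcp_rot: [0.083, 0.702, -0.082, 0.702]
contact_force: [0.0, 1.4, 0.1]
opening: 0.002
```

Run:
```python
from h import *
c=read_camera('top');s=read_camera('side');im=c['frame']
go(.5,-.3)
a=cv2.resize(im[205:375,210:390],(381,360));b=cv2.resize(s['frame'][170:305,195:365],(419,333));b=np.vstack([b,np.zeros((27,419,3),np.uint8)])
save('fin',np.hstack([a,b]))
for nme,p,z in(('jar',(361,213),.085),('glue',(285,202),.1),('pot',(440,282),.075)):print(nme,proj(c,plane(c,*p,z)).round())
```

```text
pos [ 0.3706 -0.332   0.1443] axes x [-0.     0.001 -1.   ] y [0.229 0.973 0.001] z [ 0.973 -0.229 -0.001] yaw(y) 76.8 F [ 0.46 -0.52  0.16] t 23.75
tool shift cm [ 0.    6.08 11.86]
jar [361. 213.]
glue [285. 202.]
pot [440. 282.]
```

View pics/fin.png

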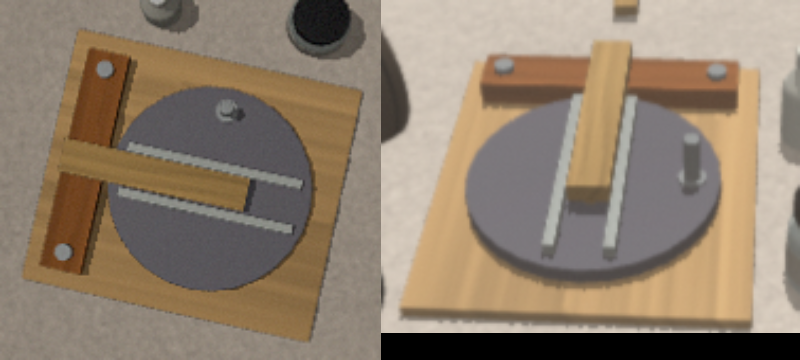

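The strut lies across the middle of the rail, with its tip at about the outer face: top crop (62,155), side crop (612,42). The channel is square to the rail and the peg is on the right. One numeric check before handing in.

Run:
```python
from h import *
t=read_camera('top')
U=lambda x,y:(210+x*180/381,205+y*170/360)
B=[plane(t,*U(*p),.042)[:2] for p in((104.5,69),(63,252))]
M=(B[0]+B[1])/2;rx=(B[0]-B[1])/np.linalg.norm(B[0]-B[1]);ry=np.array([-rx[1],rx[0]])
for n,p in(('tipL',(64,140)),('tipR',(61,169)),('backL',(250,178)),('backR',(245,210))):
    q=plane(t,*U(*p),.056)[:2]-M;print(n,'rail xy mm',(q@rx*1e3).round(1),(q@ry*1e3).round(1))
t0=cv2.imread('pics/top.png')[...,::-1]
for nm,(x0,x1,y0,y1) in dict(glue=(272,300,192,220),jar=(342,380,196,234),pot=(418,462,260,304)).items():
    A=cv2.cvtColor(t0[y0:y1,x0:x1].copy(),cv2.COLOR_RGB2GRAY).astype(np.float32);C=cv2.cvtColor(t['frame'][y0:y1,x0:x1].copy(),cv2.COLOR_RGB2GRAY).astype(np.float32)
    print(nm,np.round(cv2.phaseCorrelate(A,C)[0],2))
```

```text
tipL rail xy mm 16.2 23.5
tipR rail xy mm -14.4 19.7
backL rail xy mm 19.4 -177.1
backR rail xy mm -14.6 -179.1
glue [-0.03 -0.06]
jar [ 0.09 -0.01]
pot [0.49 0.52]
```

```bash
python3 -c "
from plant import sign_off
print(sign_off())"
```

```text
the job is handed in; nothing more can be done
None
```

I handed the job in at about 24 s of the 70 s allowed, with the strut home on the rail; no verdict was reported.

- **Feeling for the lap:** I pressed the strut's +x end with about 4–5 N. It dipped and the other end rose, so the lap is at +x. I did not press the −x end.
- **Turning and pushing:** I turned the stand anticlockwise by its peg until it stopped (8.5 N with no further motion). I then pushed the strut by its solid end until it came up hard at about 25 N.
- **Last checks:** In the top view, the strut's ends lie at +21.6 mm and −178 mm along the rail's y, against about +22.5 and −177.5 expected. It is centred to about 2 mm, square and flat by eye. The jar and glue have not moved. The pot's picture shifted by half a pixel, about 1 mm. The gripper is clear of everything.
- **A disagreement:** The fingertips met the strut's top with the reported TCP about 33 mm lower than the strut's stated height. I allowed for that offset in the peg turn and the push.

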